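# Clear the mug off the stone box and hold its lid open

### The job

I need both hands in the stone box, but the mug is standing on its lid: hang the mug by its handle on the prong of the hook stand and let go of it, while the lid is still shut. Then raise the box lid to 60 degrees from shut and keep holding it there: the lid drops if it is let go, so finish with the gripper still holding it still at that angle and the mug hanging freely on the prong. Do not push the other things on the table about.

Things in the scene. Friction and masses are not known exactly. Their poses are not given: they have to be found in the camera images.
- stone_box: Wooden box, 180 (x) x 200 (y) x 70 mm high, fixed to the table, with a flat lid on top that is hinged along the far (+x) upper edge. Origin: centre of its underside; z up, its own -x side (the front) faces the robot, turned by some yaw. Lid 10 mm thick, so the closed lid's top is 80.5 mm above the table.
- lid (a joint): Opening angle of the box lid, rad: 0 shut, 1.047 = 60 degrees, stop at 1.9. Turns about the box's y axis; opening lifts the front edge up and back. The hinge is nearly free (lid 0.22 kg): below about 1.5 rad the lid falls shut when let go.
- lid_handle (a point): Middle of the lid's brass bar handle: round bar, 11 mm thick, about 110 mm long (supports 8 mm thick, 42 mm either side of the middle), parallel to the box's y axis, its axis 35 mm above the lid's top. In the box's directions it is 150 mm in front of (-x) and 45 mm above the hinge line when shut; it swings with the lid.
- lid_hinge (a point): Middle of the lid's hinge line, in the box's frame at x = +90, z = 70.5 mm; the line runs along the box's y axis.
- mug: Olive stoneware mug, 82 mm across outside, 96 mm tall, about 0.34 kg, loose, standing upright on the shut lid with its handle towards the left (+y), give or take 30 degrees. Origin at the underside, 11 mm off the mug's axis; z up through the mouth.
- mug_rim (a point): Centre of the mug's mouth, at rim height (96 mm above its underside). The wall at the rim is 5.5 mm thick, its middle on a circle of radius 38.5 mm about this point.
- mug_handle (a point): Centre of the opening in the mug's handle, 51 mm from the mug's axis and 50 mm above its underside; the direction from the axis to it is the way the handle points. The opening is about 20 mm wide (40 to 60 mm from the axis) and 39 mm high (31 to 70 mm above the underside) and runs through horizontally, square to that direction; the handle strap is about 12 mm wide.
- hook: Fixed stand for hanging a mug: round foot 84 mm across, 14 mm steel post 207 mm tall (20 mm collar at 180 to 200 mm) and one bare prong, a round rod 8 mm thick that leaves the post level at 190 mm above the table along the stand's own -x axis, runs to 80 mm from the post's axis, then rises 10 mm over the last 20 mm. Origin: under the post's centre; z up.
- hook_tip (a point): Free end of the prong: 100 mm along the stand's -x axis from the post's axis, 200 mm above the table. Behind the stand, across the table at x = 0.64 m from y = -0.14 to 0.31 m, stands a fixed plywood screen 262 mm tall.
- lamp: Bystander, fixed: glass spirit lamp, 68 mm across, 79 mm tall. Origin under its centre.
- borax: Bystander, fixed: round dark borax dish, 72 mm across, 30 mm tall. Origin under its centre.
- wax: Bystander: flat tin of wax, 48 x 73 x 19 mm. Origin under its centre.
- spool: Bystander, fixed: solder spool standing on end, 48 mm across, 26 mm tall. Origin under its centre.
- jar: Bystander: dark jar, 60 mm across, 70 mm tall. Origin under its centre.
- callipers: Bystander: steel callipers lying flat, 64 x 150 x 6 mm. Origin under the centre.
- petal: Bystander, fixed: small shallow petal-shaped dish, 45 x 54 x 8 mm. Origin under its centre.

How it is judged:
By the outcome, as a careful person would: the job done as asked, in the order asked, and still so for the second after the job is handed in, while the arm keeps its last pose, push and grip.
It also fails if it takes over 64 s, if anything falls off the work surface, if the arm or the gripper's body presses on something with over 40 N, if the wrist force passes 120 N, or if a joint passes its speed limit or range.

### The arm

A 6-joint arm with a two-finger parallel gripper is mounted at the origin on a cart in front of the work surface, level with it; the furniture and walls round the work are solid. World frame = base frame: x ahead of the robot, y to its left, z up, the work surface at z = 0. Lengths are in m, angles in rad, forces in N, time in s.
With the tool pointing down it reaches from about 0.35 to 0.775 m from the base axis. Payload 7.3 kg.
Tool frame: the origin (TCP) lies at the very end of the fingers, on their centre line; the grasp point (between the pads) lies 19 mm behind it; z points along the fingers, y is the line along which they close (so a half turn about z gives the same grasp; the last joint's range is limited). The gripper opens to 92 mm and grips with 3 to 60 N. Pads are 19 mm wide; open, the fingers measure 130 mm over their backs; the gripper's body (75 mm by 190 mm) begins 47 mm behind the grasp point.
Start: joints at [0.968, 0.342, 1.524, -0, 1.275, -0.146], TCP at [0.232, 0.471, 0.227] pointing down, gripper open.
Joint ranges: [-2.53, 2.53], [-0.77, 2.02], [0.04, 2.7], [-1, 4.14], [0.28, 2.66], [-3.11, 3.11]. Speed limits (rad/s): [2.57, 2.57, 3.14, 3.14, 3.14, 3.14].

### API

Orientations are given as a unit quaternion [w, x, y, z].
In Python, from station import manip gives the robot as it stands.
- The arm moves only by the tool step_arm, never from a script. Its argument "deltas" is a list of rows, each a list of 7 numbers: the finger opening in cm, from 0 to 9.18, then the shift along the tool's x, y, z in cm, then the turn, a rotation vector about the tool's x, y, z in degrees. A call has exactly 8 rows; each row shifts and turns the commanded pose from where the row before left it, along the tool's axes as they then stand; what a row does not reach is not made up. A row lasts 1/10 s, in which the tool goes at most 50 mm and 8.59 degrees, less where a joint would pass 70% of its speed; a pose out of reach is approached as far as the arm can. A call with a gripper value outside its range is refused whole. The fingers move at their own pace and stop on an object; "squeeze" is the grip in N (left out, the last holds). Time passes only in rows, so rows that do not move let the fingers close, or fill a call up. It gives the time, the measured TCP pose, the force, the opening and the grip force at its end, in the units of the state.
- manip.state(): the state, without advancing time (a new reading comes with each control period).
- manip.capture(name): name is "side" or "top"; returns (picture, depth): 400x640x3 uint8, red, green, blue; 400x640 float32, m along the optical axis (not along the pixel's ray), 0 where there is no reading.
- manip.camera_model(name): a dict with "fx", "fy", "cx", "cy" (pixels), "R" (3x3) and "t" (3): a world point X has camera coordinates R X + t. Camera axes: x right, y down, z forward; pixel columns grow to the right and rows downward; lengths in m; the calibration is good to about 2 mm. A picture is of the moment at which its call begins. camera_model takes no time and is no camera call.
- manip.close_job(): hands the job in; it is judged then, once.
Trained networks look in the newest picture that a camera, given by its name, has taken for a name from the list of things; names that differ only in an ending like _2 or _b are one class to them, and where a whole thing is asked for, a point or a joint stands for the part that bears it (a point fixed in the world has none). Each returns a list of dicts, best first, with "conf" (0 to 1); they miss things now and then, are a little off and sometimes report something else, mostly with a low value. They report only what shows in the picture. A call takes as long as a camera call.
- manip.search_frame(camera, query): "box" ([left, top, right, bottom] in pixels, round what is visible of it).
- manip.cut_out(camera, query): "mask" (400x640 bool, what is visible of it) and "box" ([left, top, right, bottom] in pixels, round what is visible of it).
- manip.mark_of(camera, query): "pixel" ([row, column] in pixels: a listed point, or the origin of a listed thing).
The state is a dict: "clock": time; "joint_positions": joint angles; "qd": joint speeds; "effort": joint torques, N m; "tool_pos": TCP position; "ee_rot": TCP orientation; "force": force on the tool from outside, world axes, zero at the start; "moment": the same for the moment, N m; "gripper_width": finger opening in m; "grasp_force": force on a finger pad.
Only numpy, scipy, OpenCV 4.12 (cv2) and the standard library are available. Lean on these libraries where they do the work, as an engineer would, in place of code of your own. Each camera call takes 0.05 s, during which the arm holds its last target. There are 200 camera calls.

## Working session

There is one attempt and no reset: what is moved stays moved. The work goes in short steps, Python scripts to look and compute and a tool call to move; the robot and the scene stay as the last step left them, time stands still between calls to the robot, and variables do not carry over. Pictures are saved under pics/ and viewed, at most 10 in all, crops included, and the job is handed in when it is done.

Besides the shell and the picture viewer there is one more tool, called after "Call:" as name(argument=value, ...) on one line, values as JSON. step_arm: Moves the arm, as the interface text tells. Its arguments: {"type":"object","properties":{"deltas":{"type":"array","items":{"type":"array","items":{"type":"number"}}},"squeeze":{"type":"number"}},"required":["deltas"]}

```bash
mkdir -p pics; ls; cat > h.py <<'E'
import numpy as np, cv2
from station import manip
from scipy.spatial.transform import Rotation as Ro
def bp(cam,d,mask=None):
    m=manip.camera_model(cam);v,u=np.nonzero((d>0) if mask is None else (mask&(d>0)))
    z=d[v,u];P=np.c_[(u-m['cx'])/m['fx']*z,(v-m['cy'])/m['fy']*z,z]
    return (P-np.array(m['t']))@np.array(m['R'])
def ray(cam,px,z):
    m=manip.camera_model(cam);R=np.array(m['R']);c=-R.T@np.array(m['t'])
    d=R.T@np.array([(px[1]-m['cx'])/m['fx'],(px[0]-m['cy'])/m['fy'],1]);return c+d*(z-c[2])/d[2]
def proj(cam,X):
    m=manip.camera_model(cam);p=np.array(m['R'])@X+np.array(m['t']);return p[0]/p[2]*m['fx']+m['cx'],p[1]/p[2]*m['fy']+m['cy']
def tri(px1,px2):
    A=[];b=[]
    M=np.zeros((3,3));v=np.zeros(3)
    for cam,px in(('side',px1),('top',px2)):
        m=manip.camera_model(cam);R=np.array(m['R']);c=-R.T@np.array(m['t'])
        d=R.T@np.array([(px[1]-m['cx'])/m['fx'],(px[0]-m['cy'])/m['fy'],1]);d/=np.linalg.norm(d)
        Q=np.eye(3)-np.outer(d,d);M+=Q;v+=Q@c
    return np.linalg.solve(M,v)
def snap(n):
    o={}
    for c in('side','top'):
        p,d=manip.capture(c);o[c]=(p,d);cv2.imwrite(f'pics/{n}_{c}.png',p[:,:,::-1])
    return o
E
python3 - <<'E'
from h import *
np.set_printoptions(precision=4,suppress=True)
o=snap('a')
for c in o: m=manip.camera_model(c);R=np.array(m['R']);print(c,-R.T@np.array(m['t']),R[2],m['fx'])
px={}
for q in['mug','mug_rim','mug_handle','lid_handle','lid_hinge','hook','hook_tip','stone_box']:
    for c in o:
        r=manip.mark_of(c,q)
        px[q,c]=[(np.round(x['pixel'],1).tolist(),round(x['conf'],2)) for x in r[:2]]
    print(q,px[q,'side'],px[q,'top'],tri(px[q,'side'][0][0],px[q,'top'][0][0]) if px[q,'side'] and px[q,'top'] else '')
print(manip.state())
E
```

```text
pics
side [0.0916 1.2251 0.6913] [ 0.2788 -0.8834 -0.3766] 482.98586874658014
top [ 0.287  -0.1073  1.5845] [ 0.144   0.0117 -0.9895] 465.8387252992869
mug [([198.8, 327.8], 0.63)] [([178.5, 385.0], 0.96)] [ 0.5631 -0.3167  0.0809]
mug_rim [([174.5, 329.6], 0.78)] [([174.1, 392.2], 0.98)] [ 0.5613 -0.3269  0.1687]
mug_handle [([189.9, 324.5], 0.91), ([255.8, 307.4], 0.39)] [([174.2, 377.1], 0.73)] [ 0.5682 -0.2864  0.1243]
lid_handle [([195.1, 349.1], 0.67)] [([205.5, 385.8], 0.96)] [ 0.4772 -0.3109  0.1078]
lid_hinge [([194.7, 311.5], 0.61)] [([162.6, 390.8], 0.61)] [ 0.6237 -0.3362  0.0797]
hook [([275.6, 297.2], 0.63)] [([194.5, 261.1], 0.83), ([175.3, 375.7], 0.36)] [ 0.5253  0.0989 -0.0001]
hook_tip [([213.7, 332.3], 0.87)] [([224.1, 254.4], 0.71), ([239.9, 192.2], 0.39)] [0.4167 0.0951 0.2036]
stone_box [([220.2, 333.8], 0.72), ([254.7, 307.0], 0.32)] [([202.5, 385.4], 0.7), ([189.6, 383.4], 0.58)] [ 0.5163 -0.3215 -0.0005]
{'clock': 0.9, 'joint_positions': array([ 0.968 ,  0.342 ,  1.5241, -0.    ,  1.2754, -0.146 ]), 'qd': array([ 0.0002,  0.0004, -0.0006,  0.0004,  0.0003, -0.0006]), 'effort': array([  0.0004, -43.1116, -24.4483,   0.072 ,   0.0483,  -0.    ]), 'tool_pos': array([0.2316, 0.4712, 0.2267]), 'ee_rot': array([0.    , 0.2264, 0.974 , 0.0001]), 'force': array([ 0.027 ,  0.3824, -0.7708]), 'moment': array([-0.0504, -0.0297, -0.0681]), 'grasp_force': 0.0, 'gripper_width': 0.09162860027593514}
```

```bash
python3 - <<'E'
import cv2,numpy as np
a=cv2.imread('pics/a_top.png');b=cv2.imread('pics/a_side.png')
A=cv2.resize(a[110:310,140:460],(800,500),interpolation=cv2.INTER_CUBIC);cv2.imwrite('pics/a1.png',A)
B=cv2.resize(b[100:320,180:460],(760,597),interpolation=cv2.INTER_CUBIC);cv2.imwrite('pics/a2.png',B)
E
```

```text
(no output)
```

View pics/a1.png

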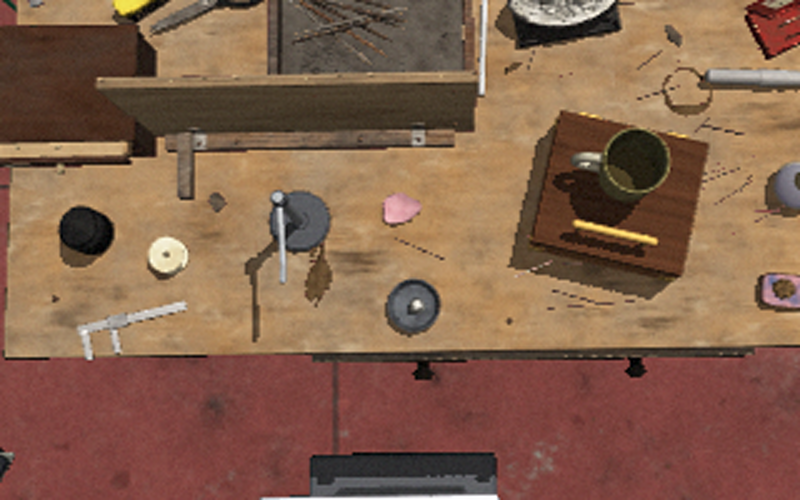

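View pics/a2.png

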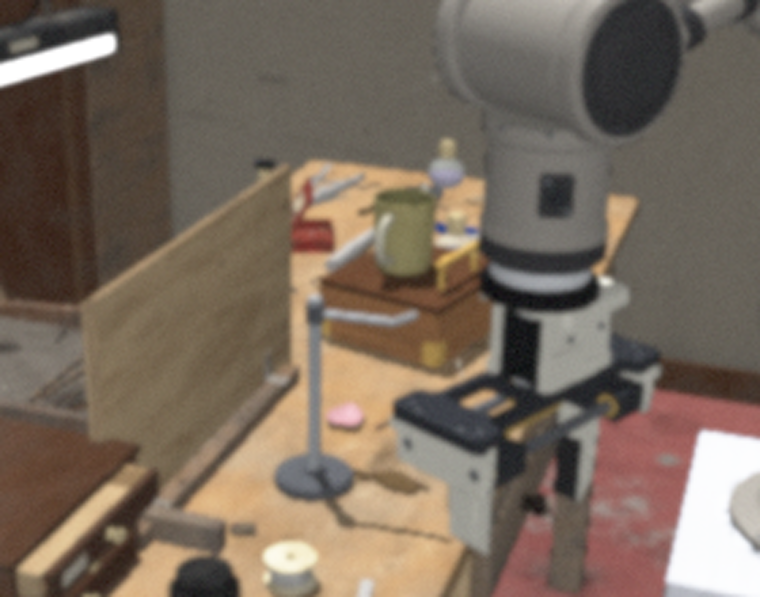

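The top picture shows the box at crop (620,190) with the mug on it, its handle pointing left. The hook post is at crop (280,200), with its prong running towards the robot to (283,280). The side view confirms the prong height and the up-turned tip. Next I measure these from depth.

```bash
python3 - <<'E'
from h import *
from scipy.optimize import least_squares
np.set_printoptions(precision=4,suppress=True)
ds={}
for c in('top','side'):
    p,d=manip.capture(c);P=bp(c,d);ds[c]=P
    print(c)
    B=P[(abs(P[:,0]-.52)<.2)&(abs(P[:,1]+.32)<.2)&(P[:,2]>.01)]
    L=B[abs(B[:,2]-.0805)<.008]
    if len(L)>30:
        r=cv2.minAreaRect((L[:,:2]*1000).astype(np.float32));print('lid',len(L),np.median(L[:,2]),r)
    # bar
    H=B[(abs(B[:,2]-.115)<.015)&(B[:,0]<.52)]
    if len(H)>5:
        q=H.mean(0);u,s,v=np.linalg.svd(H[:,:2]-q[:2],full_matrices=False);print('bar',len(H),q,v[0],np.ptp((H[:,:2]-q[:2])@v[0]),H[:,2].max())
    R=B[(B[:,2]>.170)&(B[:,2]<.19)]
    if len(R)>10:
        f=least_squares(lambda a:np.hypot(R[:,0]-a[0],R[:,1]-a[1])-a[2],[.56,-.327,.0385],loss='soft_l1',f_scale=.002);print('rim',len(R),f.x,np.median(R[:,2]))
    K=P[(abs(P[:,0]-.47)<.09)&(abs(P[:,1]-.097)<.05)&(P[:,2]>.1)&(P[:,2]<.23)]
    K1=K[(K[:,2]>.17)]
    order=np.argsort(K1[:,0]);print('prong',len(K1))
    for x0 in np.arange(.40,.56,.01):
        s=K1[(K1[:,0]>=x0)&(K1[:,0]<x0+.01)]
        if len(s):print(round(x0,2),len(s),np.median(s,0))
    C=P[(abs(P[:,0]-.52)<.04)&(abs(P[:,1]-.097)<.04)&(P[:,2]>.05)&(P[:,2]<.17)];print('post',len(C),np.median(C,0) if len(C) else '')
    F=P[(abs(P[:,0]-.52)<.06)&(abs(P[:,1]-.097)<.06)&(P[:,2]>.006)&(P[:,2]<.03)];print('foot',len(F),F.mean(0),(F.min(0)+F.max(0))/2,np.ptp(F,0)) if len(F) else 0
    for q in('mug','hook','lid_handle'):
        m=manip.cut_out(c,q)
        if m:
            Q=bp(c,d,m[0]['mask']);print(q,m[0]['conf'],np.percentile(Q,[2,98],axis=0))
            np.save(f'{q}_{c}.npy',Q)
E
```

```text
top
lid 2472 0.08121073520989971 ((557.8118286132812, -265.51641845703125), (323.0558776855469, 185.3020782470703), 76.20237731933594)
bar 119 [ 0.4834 -0.3091  0.1203] [0.2415 0.9704] 0.10741584812719883 0.12891477122842412
rim 136 [ 0.5642 -0.3307  0.0394] 0.1758851784626631
prong 121
0.42 12 [0.4253 0.0987 0.2011]
0.43 9 [0.436  0.0988 0.1974]
0.44 9 [0.4456 0.1004 0.195 ]
0.45 9 [0.4542 0.1002 0.1937]
0.46 8 [0.4651 0.1014 0.1958]
0.47 8 [0.4755 0.1025 0.1956]
0.48 9 [0.4848 0.1031 0.1928]
0.49 10 [0.4939 0.1031 0.196 ]
0.5 9 [0.5037 0.1035 0.1929]
0.51 21 [0.5159 0.104  0.202 ]
0.52 16 [0.524  0.104  0.2036]
0.53 1 [0.5303 0.106  0.1977]
post 34 [0.5165 0.1013 0.1129]
foot 433 [0.518  0.0981 0.0124] [0.5208 0.0975 0.0161] [0.1175 0.117  0.0203]
mug 0.7 [[ 0.5257 -0.3681  0.0901]
 [ 0.6014 -0.268   0.1795]]
hook 0.74 [[0.433  0.0688 0.0059]
 [0.5553 0.1418 0.2053]]
lid_handle 0.91 [[ 0.4467 -0.4266  0.0746]
 [ 0.6372 -0.2229  0.121 ]]
side
lid 785 0.07803713324142565 ((549.1293334960938, -266.4581298828125), (321.8568420410156, 181.3848114013672), 78.29501342773438)
bar 63 [ 0.4794 -0.2987  0.114 ] [0.2378 0.9713] 0.10229576509274628 0.12033110896737216
rim 77 [ 0.5622 -0.328   0.0406] 0.172291560750307
prong 185
0.41 6 [0.4171 0.0991 0.1986]
0.42 12 [0.4251 0.101  0.1951]
0.43 12 [0.4352 0.1024 0.1894]
0.44 10 [0.4457 0.1017 0.189 ]
0.45 12 [0.4547 0.103  0.1887]
0.46 10 [0.4645 0.1045 0.1894]
0.47 11 [0.4753 0.1039 0.1886]
0.48 11 [0.4843 0.1038 0.1884]
0.49 12 [0.4952 0.1057 0.1894]
0.5 13 [0.5073 0.106  0.1876]
0.51 57 [0.5149 0.1102 0.1899]
0.52 19 [0.5221 0.1119 0.1912]
post 195 [0.5155 0.1097 0.1126]
foot 332 [0.5146 0.1123 0.0103] [0.516  0.108  0.0179] [0.0805 0.0808 0.0237]
mug 0.73 [[ 0.5207 -0.3766  0.0789]
 [ 0.5973 -0.2588  0.173 ]]
hook 0.78 [[0.4312 0.0745 0.    ]
 [0.5491 0.1449 0.1971]]
lid_handle 0.59 [[ 0.5208 -0.3749  0.0804]
 [ 0.5973 -0.2588  0.1731]]
```

```bash
python3 - <<'E'
from h import *
np.set_printoptions(precision=4,suppress=True)
for c,z in(('top',(.5642,-.3307)),('side',(.5622,-.328))):
    Q=np.load(f'mug_{c}.npy');v=Q[:,:2]-z;r=np.hypot(*v.T);k=(r>.048)&(r<.075)&(Q[:,2]>.1)&(Q[:,2]<.165)
    print(c,k.sum(),np.median(v[k],0),np.degrees(np.arctan2(v[k][:,1],v[k][:,0]).mean()),np.median(Q[k],0),r[k].max())
for i in range(4):
    px=[]
    for c in('side','top'):
        manip.capture(c);r=[manip.mark_of(c,q) for q in('mug_rim','mug_handle')];px.append([x[0]['pixel'] if x else None for x in r])
    R=ray('top',px[1][0],.1765);H=ray('top',px[1][1],.1305);R2=ray('side',px[0][0],.1765);H2=ray('side',px[0][1],.1305)
    for a,b in((R,H),(R2,H2)): d=b-a;print(a,b,np.hypot(*d[:2]),np.degrees(np.arctan2(d[1],d[0])))
    if i==1:break
s=manip.state();print(Ro.from_quat(np.roll(s['ee_rot'],-1)).as_matrix(),s['clock'])
E
```

```text
top 44 [0.0081 0.0592] 81.86542331386643 [ 0.5723 -0.2715  0.1536] 0.07404182891731227
side 65 [0.0059 0.065 ] 73.84434918440141 [ 0.5681 -0.263   0.1389] 0.07353572925866132
[ 0.5656 -0.3321  0.1765] [ 0.5704 -0.2762  0.1305] 0.05603598361610817 85.15921356226517
[ 0.5541 -0.3248  0.1765] [ 0.5619 -0.2908  0.1305] 0.03490898209213444 76.9301323471012Traceback (most recent call last):
  File "<stdin>", line 10, in <module>
  File "h.py", line 10, in ray
    d=R.T@np.array([(px[1]-m['cx'])/m['fx'],(px[0]-m['cy'])/m['fy'],1]);return c+d*(z-c[2])/d[2]
                     ~~^^^
TypeError: 'NoneType' object is not subscriptable
```

```bash
cat >> h.py <<'E'
def down(ang,tilt=0):
    """tool down, tool y at world angle ang (deg); tilt about tool y (deg)"""
    a=np.radians(ang);y=np.array([np.cos(a),np.sin(a),0]);z=np.array([0,0,-1.]);return Ro.from_matrix(np.c_[np.cross(y,z),y,z])*Ro.from_euler('y',tilt,degrees=True)
def plan(way,op,start=None):
    """way: list of (pos,Rot,rows)"""
    s=manip.state();p=np.array(s['tool_pos']);R=Ro.from_quat(np.roll(s['ee_rot'],-1));out=[]
    print('at',p.round(4),s['clock'],'grip',s['gripper_width'],s['grasp_force'],'F',s['force'].round(1))
    for tp,tR,n in way:
        for i in range(n):
            k=n-i;rv=(R.inv()*tR).as_rotvec()/k;d=R.inv().apply(np.array(tp)-p)/k
            d=np.round(d*100,1);rv=np.round(np.degrees(rv),1)
            out.append([op,*d.tolist(),*rv.tolist()])
            p=p+R.apply(d/100);R=R*Ro.from_rotvec(np.radians(rv))
    for i in range(0,len(out),8):print(str(out[i:i+8]).replace('-0.0,','0,').replace('.0,',',').replace(' ',''))
    print('end',p.round(4))
E
python3 - <<'E'
from h import *
D=down(-8)
plan([((.40,.10,.31),down(25),12),((.563,-.3295,.25),D,12)],9.18)
E
```

```text
at [0.2316 0.4712 0.2267] 1.9 grip 0.09172792377948308 0.0 F [-0.1 -0.2  0.8]
[[9.18,-2.6,-2.2,-0.7,0,0,3.2],[9.18,-2.7,-2,-0.7,0,0,3.2],[9.18,-2.9,-1.8,-0.7,0,0,3.2],[9.18,-2.9,-1.7,-0.7,0,0,3.2],[9.18,-3,-1.5,-0.7,0,0,3.3],[9.18,-3.1,-1.3,-0.7,0,0,3.2],[9.18,-3.2,-1.2,-0.7,0,0,3.3],[9.18,-3.3,-1,-0.7,0,0,3.2]]
[[9.18,-3.3,-0.8,-0.7,0,0,3.3],[9.18,-3.4,-0.6,-0.7,0,0,3.2],[9.18,-3.4,-0.4,-0.7,0,0,3.3],[9.18,-3.4,-0.2,-0.6,0,0,3.2],[9.18,-3.8,-0.3,0.5,0,0,2.8],[9.18,-3.8,-0.1,0.5,0,0,2.7],[9.18,-3.8,0.1,0.5,0,0,2.8],[9.18,-3.8,0.3,0.5,0,0,2.7]]
[[9.18,-3.8,0.4,0.5,0,0,2.8],[9.18,-3.8,0.6,0.5,0,0,2.7],[9.18,-3.7,0.8,0.5,0,0,2.8],[9.18,-3.7,1,0.5,0,0,2.7],[9.18,-3.7,1.2,0.5,0,0,2.8],[9.18,-3.6,1.3,0.5,0,0,2.7],[9.18,-3.5,1.5,0.5,0,0,2.8],[9.18,-3.5,1.7,0.5,0,0,2.7]]
end [ 0.5625 -0.3299  0.2497]
```

Call:
step_arm(deltas=[[9.18, -2.6, -2.2, -0.7, 0, 0, 3.2], [9.18, -2.7, -2, -0.7, 0, 0, 3.2], [9.18, -2.9, -1.8, -0.7, 0, 0, 3.2], [9.18, -2.9, -1.7, -0.7, 0, 0, 3.2], [9.18, -3, -1.5, -0.7, 0, 0, 3.3], [9.18, -3.1, -1.3, -0.7, 0, 0, 3.2], [9.18, -3.2, -1.2, -0.7, 0, 0, 3.3], [9.18, -3.3, -1, -0.7, 0, 0, 3.2]])

```text
clock: 2.7
tool_pos: [0.3438, 0.2229, 0.2832]
ee_rot: [0.0, 0.439, 0.898, 0.0]
force: [0.7, -0.3, 0.4]
gripper_width: 0.0914
grasp_force: 0.0
```

Call:
step_arm(deltas=[[9.18, -3.3, -0.8, -0.7, 0, 0, 3.3], [9.18, -3.4, -0.6, -0.7, 0, 0, 3.2], [9.18, -3.4, -0.4, -0.7, 0, 0, 3.3], [9.18, -3.4, -0.2, -0.6, 0, 0, 3.2], [9.18, -3.8, -0.3, 0.5, 0, 0, 2.8], [9.18, -3.8, -0.1, 0.5, 0, 0, 2.7], [9.18, -3.8, 0.1, 0.5, 0, 0, 2.8], [9.18, -3.8, 0.3, 0.5, 0, 0, 2.7]])

```text
clock: 3.5
tool_pos: [0.4552, -0.044, 0.2897]
ee_rot: [0.0, 0.616, 0.787, 0.0]
force: [-0.5, 1.2, 0.9]
gripper_width: 0.0917
grasp_force: 0.0
```

Call:
step_arm(deltas=[[9.18, -3.8, 0.4, 0.5, 0, 0, 2.8], [9.18, -3.8, 0.6, 0.5, 0, 0, 2.7], [9.18, -3.7, 0.8, 0.5, 0, 0, 2.8], [9.18, -3.7, 1, 0.5, 0, 0, 2.7], [9.18, -3.7, 1.2, 0.5, 0, 0, 2.8], [9.18, -3.6, 1.3, 0.5, 0, 0, 2.7], [9.18, -3.5, 1.5, 0.5, 0, 0, 2.8], [9.18, -3.5, 1.7, 0.5, 0, 0, 2.7]])

```text
clock: 4.3
tool_pos: [0.5629, -0.3314, 0.2494]
ee_rot: [-0.0, 0.755, 0.655, 0.0]
force: [0.6, -0.8, 0.9]
gripper_width: 0.0922
grasp_force: 0.0
```

Call:
step_arm(deltas=[[9.18, 0, 0, 1.5, 0, 0, 0], [9.18, -0.1, 0, 1.5, 0, 0, 0], [9.18, -0.1, 0, 1.5, 0, 0, 0], [9.18, 0, 0, 1, 0, 0, 0], [9.18, 0, 0, 1, 0, 0, 0], [9.18, 0, 0, 0.7, 0, 0, 0], [9.18, 0, 0, 0.5, 0, 0, 0], [9.18, 0, 0, 0, 0, 0, 0]])

```text
clock: 5.1
tool_pos: [0.5621, -0.3316, 0.1722]
ee_rot: [-0.0, 0.755, 0.656, -0.0]
force: [-0.9, 0.5, 0.3]
gripper_width: 0.0919
grasp_force: 0.0
```

Call:
step_arm(deltas=[[9.18, 0.1, 0, 0.5, 0, 0, 0], [9.18, 0.1, 0, 0.5, 0, 0, 0], [9.18, 0, 0.1, 0.7, 0, 0, 0], [9.18, 0, 0, 0.7, 0, 0, 0], [9.18, 0, 0, 0.7, 0, 0, 0], [9.18, 0, 0, 0.6, 0, 0, 0], [9.18, 0, 0, 0, 0, 0, 0], [9.18, 0, 0, 0, 0, 0, 0]])

```text
clock: 5.9
tool_pos: [0.5635, -0.3301, 0.1356]
ee_rot: [-0.0, 0.755, 0.656, 0.0]
force: [0.1, -0.2, 0.2]
gripper_width: 0.0917
grasp_force: 0.0
```

Call:
step_arm(deltas=[[8.9, 0, 0, 0, 0, 0, 0], [8.6, 0, 0, 0, 0, 0, 0], [8.4, 0, 0, 0, 0, 0, 0], [8.2, 0, 0, 0, 0, 0, 0], [8, 0, 0, 0, 0, 0, 0], [7.5, 0, 0, 0, 0, 0, 0], [7.5, 0, 0, 0, 0, 0, 0], [7.5, 0, 0, 0, 0, 0, 0]], squeeze=30)

```text
clock: 6.7
tool_pos: [0.5641, -0.3302, 0.1361]
ee_rot: [0.001, 0.755, 0.656, 0.0]
force: [2.6, -0.4, 2.5]
gripper_width: 0.0816
grasp_force: 30.0
```

```bash
python3 - <<'E'
from h import *
plan([((.564,-.330,.215),down(-8),6),((.47,-.15,.225),down(-2),9),((.385,.03,.200),down(3.5),9)],7.5)
E
```

```text
at [ 0.5641 -0.3302  0.1361] 6.7 grip 0.08159604100717463 30.000320971012115 F [ 2.6 -0.4  2.5]
[[7.5,0,0,-1.3,0,0,0.0],[7.5,0,0,-1.3,0,0,0.0],[7.5,0,0,-1.3,0,0,0.0],[7.5,0,0,-1.3,0,0,0.0],[7.5,0,0,-1.3,0,0,0.0],[7.5,0,0,-1.4,0.1,0,0.0],[7.5,1.8,-1.3,-0.1,0,0,-0.7],[7.5,1.9,-1.3,-0.1,0,0,-0.7]]
[[7.5,1.9,-1.3,-0.1,0,0,-0.7],[7.5,1.9,-1.2,-0.1,0,0,-0.6],[7.5,1.9,-1.2,-0.1,0,0,-0.7],[7.5,1.9,-1.2,-0.1,0,0,-0.6],[7.5,1.9,-1.2,-0.1,0,0,-0.7],[7.5,1.9,-1.2,-0.1,0,0,-0.6],[7.5,2,-1.1,-0.2,0,0,-0.7],[7.5,2,-1,0.3,0,0,-0.6]]
[[7.5,2,-1,0.3,0,0,-0.6],[7.5,2,-1,0.3,0,0,-0.6],[7.5,2,-0.9,0.3,0,0,-0.6],[7.5,2,-0.9,0.3,0,0,-0.6],[7.5,2,-0.9,0.3,0,0,-0.6],[7.5,2,-0.9,0.2,0,0,-0.6],[7.5,2,-0.9,0.3,0,0,-0.6],[7.5,2,-0.9,0.2,0,0,-0.7]]
end [0.3847 0.0297 0.2   ]
```

Call:
step_arm(deltas=[[7.5, 0, 0, -0.6, 0, 0, 0], [7.5, 0, 0, -1.3, 0, 0, 0], [7.5, 0, 0, -1.5, 0, 0, 0], [7.5, 0, 0, -1.5, 0, 0, 0], [7.5, 0, 0, -1.5, 0, 0, 0], [7.5, 0, 0, -1.5, 0, 0, 0], [7.5, 1.8, -1.3, -0.1, 0, 0, -0.7], [7.5, 1.9, -1.3, -0.1, 0, 0, -0.7]])

```text
clock: 7.5
tool_pos: [0.5419, -0.2899, 0.2174]
ee_rot: [-0.0, 0.747, 0.665, -0.0]
force: [-0.3, 0.1, -3.5]
gripper_width: 0.0813
grasp_force: 30.0
```

Call:
step_arm(deltas=[[7.5, 1.9, -1.3, -0.1, 0, 0, -0.7], [7.5, 1.9, -1.2, -0.1, 0, 0, -0.6], [7.5, 1.9, -1.2, -0.1, 0, 0, -0.7], [7.5, 1.9, -1.2, -0.1, 0, 0, -0.6], [7.5, 1.9, -1.2, -0.1, 0, 0, -0.7], [7.5, 1.9, -1.2, -0.1, 0, 0, -0.6], [7.5, 2, -1.1, -0.2, 0, 0, -0.7], [7.5, 2, -1, 0.3, 0, 0, -0.6]])

```text
clock: 8.3
tool_pos: [0.4596, -0.1286, 0.2228]
ee_rot: [0.0, 0.715, 0.699, -0.0]
force: [0.0, -0.1, -2.4]
gripper_width: 0.0812
grasp_force: 30.0
```

Call:
step_arm(deltas=[[7.5, 2, -1, 0.3, 0, 0, -0.6], [7.5, 2, -1, 0.3, 0, 0, -0.6], [7.5, 2, -0.9, 0.3, 0, 0, -0.6], [7.5, 2, -0.9, 0.3, 0, 0, -0.6], [7.5, 1.5, -0.9, 0.3, 0, 0, -0.6], [7.5, 1.5, -0.9, 0.2, 0, 0, -0.6], [7.5, 1, -0.9, 0.3, 0, 0, -0.6], [7.5, 0.5, -0.5, 0.2, 0, 0, -0.7]])

```text
clock: 9.1
tool_pos: [0.3887, -0.0042, 0.1996]
ee_rot: [-0.0, 0.684, 0.729, -0.0]
force: [0.8, -0.0, -3.1]
gripper_width: 0.0815
grasp_force: 30.0
```

```bash
python3 - <<'E'
from h import *
np.set_printoptions(precision=4,suppress=True)
o=snap('b')
for c in o:
    for q in('mug_handle','mug_rim','hook_tip'):
        r=manip.mark_of(c,q);print(c,q,[(np.round(x['pixel'],1),round(x['conf'],2)) for x in r[:2]])
    m=manip.cut_out(c,'mug')
    if m:
        Q=bp(c,o[c][1],m[0]['mask']);np.save(f'mugb_{c}.npy',Q);print(np.percentile(Q,[2,50,98],axis=0))
s=manip.state();print(s['tool_pos'],s['ee_rot'],s['joint_positions'],s['gripper_width'],s['force'])
a=cv2.imread('pics/b_side.png')[100:260,200:400];cv2.imwrite('pics/b1.png',cv2.resize(a,(750,600),interpolation=cv2.INTER_CUBIC))
E
```

```text
side mug_handle [(array([336.1, 253.4]), 0.65), (array([212.6, 353. ]), 0.57)]
side mug_rim [(array([189.5, 356. ]), 0.65)]
side hook_tip [(array([215.5, 329.1]), 0.91)]
[[ 0.3473 -0.5624  0.0096]
 [ 0.3798  0.023   0.205 ]
 [ 0.5396  0.0682  0.2373]]
top mug_handle []
top mug_rim [(array([235.4, 305.1]), 0.44)]
top hook_tip []
[[0.4402 0.0346 0.0011]
 [0.5236 0.1    0.0163]
 [0.5599 0.1448 0.5353]]
[ 0.3899 -0.0052  0.1997] [-0.      0.6852  0.7283  0.    ] [-0.2106  0.1213  1.9015  0.0001  1.1188 -0.2717] 0.08156448444317295 [-0.3186  0.2261 -1.9401]
```

View pics/b1.png

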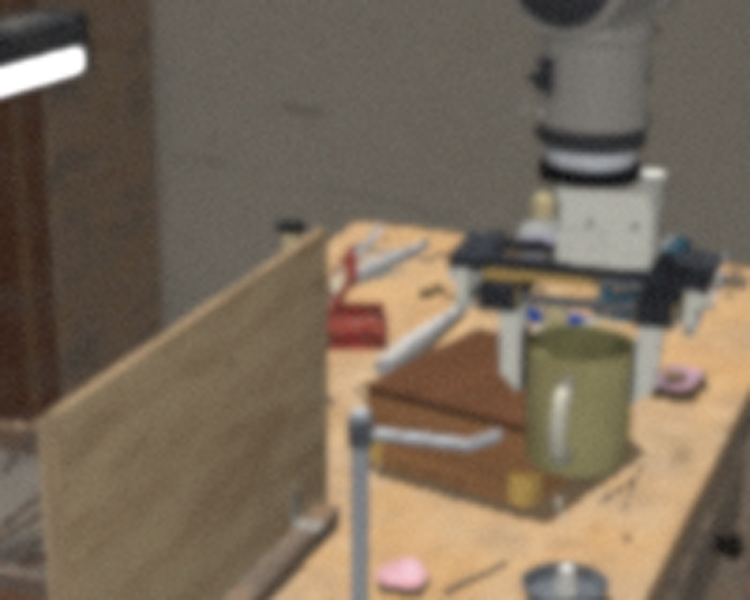

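The side picture shows the mug level in the gripper. Its handle faces the camera at crop (562,425) and the prong tip is at (497,435). I measure the handle against the prong in this same camera.

```bash
python3 - <<'E'
from h import *
from scipy.optimize import least_squares
np.set_printoptions(precision=4,suppress=True)
m=manip.camera_model('side')
L=[]
for i in range(4):
    p,d=manip.capture('side');L.append(bp('side',d))
P=np.concatenate(L)
M=P[(abs(P[:,0]-.39)<.055)&(P[:,1]>-.06)&(P[:,1]<.09)&(P[:,2]>.135)&(P[:,2]<.245)]
h=M[(M[:,1]>.045)];print(len(h))
for z0 in np.arange(.14,.25,.01):
    s=M[abs(M[:,2]-z0)<.005];hh=s[s[:,1]>.044];b=s[s[:,1]<=.044]
    print(round(z0,2),len(s)//4,'handle',len(hh)//4,np.median(hh,0) if len(hh) else '', np.ptp(hh[:,0]) if len(hh) else '')
b=M[(M[:,1]<.038)&(M[:,2]<.22)&(M[:,1]>.005)]
f=least_squares(lambda a:np.hypot(b[:,0]-a[0],b[:,1]-a[1])-.041,[.39,-.005],loss='soft_l1',f_scale=.002);print('axis',f.x,len(b))
v=h[:,:2]-f.x;print('handle ang',np.degrees(np.median(np.arctan2(v[:,1],v[:,0]))),np.percentile(np.hypot(*v.T),[5,50,95]))
K=P[(P[:,0]>.42)&(P[:,0]<.505)&(abs(P[:,1]-.1)<.03)&(P[:,2]>.175)&(P[:,2]<.22)]
print(np.polyfit(K[:,0],K[:,1],1),np.polyval(np.polyfit(K[:,0],K[:,1],1),[.42,.47]))
print('rim z',np.percentile(M[:,2],[98,99.5]),'bottom',np.percentile(b[:,2],.5))
for q in('mug_handle','hook_tip'):
    for x in manip.mark_of('side',q)[:2]:print(q,x['pixel'],x['conf'])
print(proj('side',np.array([.39,.046,.1945])),manip.state()['tool_pos'])
E
```

```text
382
0.14 17 handle 0  
0.15 70 handle 0  
0.16 69 handle 2 [0.3816 0.0502 0.162 ] 0.005162436634605749
0.17 88 handle 10 [0.3809 0.0593 0.1702] 0.010559718481122637
0.18 86 handle 12 [0.3816 0.0658 0.1803] 0.009770479421668532
0.19 88 handle 13 [0.3822 0.0678 0.1907] 0.012761455420429557
0.2 109 handle 15 [0.3824 0.0667 0.2007] 0.010824893625598853
0.21 148 handle 20 [0.383  0.0625 0.2102] 0.0142697407180854
0.22 208 handle 22 [0.383  0.0517 0.2194] 0.01153514400079908
0.23 220 handle 0 [0.3827 0.0463 0.2261] 0.0007768590658625008
0.24 120 handle 0  
axis [ 0.3879 -0.0103] 2278
handle ang 94.37124813076711 [0.059  0.0736 0.0805]
[0.0657 0.0734] [0.101  0.1043]
rim z [0.2397 0.2437] bottom 0.1422945423514433
mug_handle [212.1, 352.2] 0.88
hook_tip [215.0, 332.1] 0.64
(np.float64(347.86926669856194), np.float64(211.92818928731276)) [ 0.3897 -0.005   0.1997]
```

```bash
python3 - <<'E'
from h import *
np.set_printoptions(precision=4,suppress=True)
m=manip.camera_model('side');R=np.array(m['R']);c=-R.T@np.array(m['t'])
for px in([212.1,352.2],[212.6,353.]):
    d=R.T@np.array([(px[1]-m['cx'])/m['fx'],(px[0]-m['cy'])/m['fy'],1])
    print('x=.383',c+d*(.383-c[0])/d[0],'z=.194',c+d*(.194-c[2])/d[2])
L=[]
for i in range(3):L.append(bp('side',manip.capture('side')[1]))
P=np.concatenate(L)
M=P[(abs(P[:,0]-.39)<.05)&(P[:,1]>-.06)&(P[:,1]<.044)&(P[:,2]>.15)&(P[:,2]<.21)]
for x0 in np.arange(.345,.44,.006):
    s=M[abs(M[:,0]-x0)<.003];print(round(x0,3),len(s),np.percentile(s[:,1],[5,50,95]) if len(s) else '')
T=bp('top',manip.capture('top')[1])
h=T[(abs(T[:,0]-.385)<.06)&(T[:,1]>.034)&(T[:,1]<.09)&(T[:,2]>.12)&(T[:,2]<.26)];print(len(h),np.percentile(h,[5,50,95],axis=0) if len(h) else '')
E
```

```text
x=.383 [0.383  0.025  0.1871] z=.194 [0.379  0.0416 0.194 ]
x=.383 [0.383  0.0153 0.1818] z=.194 [0.376  0.0442 0.194 ]
0.345 30 [-0.0052  0.0008  0.0044]
0.351 192 [-0.0082  0.006   0.0144]
0.357 159 [0.0089 0.0167 0.0233]
0.363 142 [0.0174 0.0226 0.0282]
0.369 143 [0.0221 0.0264 0.0321]
0.375 130 [0.0248 0.0292 0.0334]
0.381 124 [0.0265 0.0311 0.0369]
0.387 16 [0.0241 0.0302 0.0337]
0.393 7 [0.0273 0.031  0.0348]
0.399 88 [0.0256 0.029  0.0329]
0.405 106 [0.0228 0.0268 0.0305]
0.411 107 [0.0183 0.0224 0.0268]
0.417 68 [0.0118 0.0164 0.021 ]
0.423 42 [0.0021 0.0066 0.0117]
0.429 28 [0.0036 0.0072 0.0116]
0.435 20 [0.0053 0.0071 0.0116]
0
```

Call:
step_arm(deltas=[[7.5, 0, 0, 0, 0, 0, 8], [7.5, 0, 0, 0, 0, 0, 8], [7.5, 0, 0, 0, 0, 0, 8], [7.5, 0, 0, 0, 0, 0, 8], [7.5, 0, 0, 0, 0, 0, 8], [7.5, 0, 0, 0, 0, 0, 8], [7.5, 0, 0, 0, 0, 0, 8], [7.5, 0, 0, 0, 0, 0, 8]])

```text
clock: 10.9
tool_pos: [0.3897, -0.0049, 0.1997]
ee_rot: [-0.0, 0.968, 0.252, 0.0]
force: [0.5, 0.3, -2.9]
gripper_width: 0.0816
grasp_force: 30.0
```

```bash
python3 - <<'E'
from h import *
np.set_printoptions(precision=4,suppress=True)
o=snap('c')
for q in('mug_handle','mug_rim'):
    for x in manip.mark_of('side',q)[:2]:print(q,x['pixel'],x['conf'])
s=manip.state();print(s['tool_pos'],s['ee_rot'])
R=Ro.from_quat(np.roll(s['ee_rot'],-1))
t=np.array(s['tool_pos'])
print('predicted handle centre if axis at TCP', [np.round(proj('side',t+R.apply([a,0,.005])),1) for a in(.04,.046,.051,.06)])
a=cv2.imread('pics/c_side.png')[150:270,270:430];cv2.imwrite('pics/c1.png',cv2.resize(a,(800,600),interpolation=cv2.INTER_CUBIC))
E
```

```text
mug_handle [201.6, 380.4] 0.74
mug_handle [209.2, 339.3] 0.73
mug_rim [192.9, 355.2] 0.91
[ 0.3897 -0.0049  0.1997] [-0.      0.9665  0.2567  0.    ]
predicted handle centre if axis at TCP [array([338.9, 206.2]), array([336.8, 206.3]), array([335.1, 206.4]), array([331.9, 206.5])]
```

View pics/c1.png

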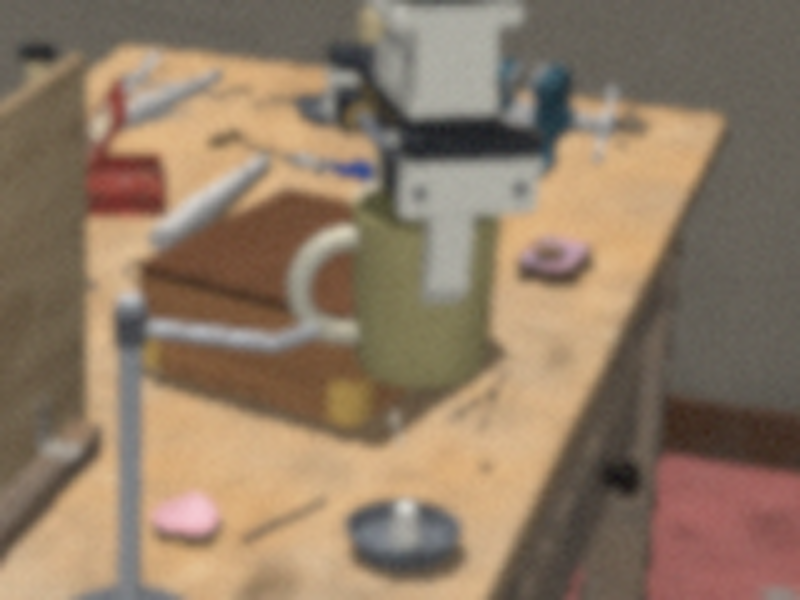

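Call:
step_arm(deltas=[[7.5, 0, 0, 0, 0, 0, -8], [7.5, 0, 0, 0, 0, 0, -8], [7.5, 0, 0, 0, 0, 0, -8], [7.5, 0, 0, 0, 0, 0, -8], [7.5, 0, 0, 0, 0, 0, -8], [7.5, 0, 0, 0, 0, 0, -8], [7.5, 0, 0, 0, 0, 0, -8], [7.5, 0, 0, 0, 0, 0, -8.3]])

```text
clock: 11.9
tool_pos: [0.3897, -0.0049, 0.1997]
ee_rot: [-0.0, 0.68, 0.733, 0.0]
force: [0.6, -0.7, -2.8]
gripper_width: 0.0815
grasp_force: 30.0
```

Call:
step_arm(deltas=[[7.5, 0.5, 0, 0, 0, 0, 0], [7.5, 0.8, 0, 0, 0, 0, 0], [7.5, 1, 0, 0, 0, 0, 0], [7.5, 1, 0, 0, 0, 0, 0], [7.5, 1, 0, 0, 0, 0, 0], [7.5, 0.8, 0.1, 0, 0, 0, 0], [7.5, 0.4, 0.1, 0, 0, 0, 0], [7.5, 0, 0, 0, 0, 0, 0]])

```text
clock: 12.7
tool_pos: [0.3882, 0.0506, 0.1997]
ee_rot: [0.0, 0.683, 0.731, 0.0]
force: [0.1, -0.9, -3.6]
gripper_width: 0.0816
grasp_force: 30.0
```

```bash
python3 - <<'E'
from h import *
np.set_printoptions(precision=4,suppress=True)
L=[]
for i in range(3):
    p,d=manip.capture('side');L.append(bp('side',d))
cv2.imwrite('pics/d1.png',cv2.resize(p[160:250,290:410,::-1],(800,600),interpolation=cv2.INTER_CUBIC))
P=np.concatenate(L);s=manip.state();t=s['tool_pos'];print(t,s['ee_rot'])
M=P[(abs(P[:,0]-t[0])<.05)&(P[:,1]>t[1]-.05)&(P[:,1]<t[1]+.09)&(P[:,2]>.15)&(P[:,2]<.21)]
b=M[(M[:,1]<t[1]+.048)&(abs(M[:,0]-t[0])<.02)];print('front',np.percentile(b[:,1],[50,80,95]))
h=M[(M[:,1]>t[1]+.055)&(M[:,0]<.405)];print('handle',np.median(h,0),np.percentile(h[:,1],[50,90]))
K=P[(P[:,0]>.415)&(P[:,0]<.505)&(abs(P[:,1]-.1)<.03)&(P[:,2]>.175)&(P[:,2]<.22)]
print('prong surf',np.polyval(np.polyfit(K[:,0],K[:,1],1),[.39,.42,.47]),K[:,0].min())
E
```

```text
[0.3881 0.0499 0.1997] [ 0.      0.6831  0.7303 -0.0001]
front [0.0836 0.0862 0.0884]
handle [0.3798 0.1209 0.1921] [0.1209 0.1246]
prong surf [0.0858 0.0924 0.1034] 0.4150004101543558
```

View pics/d1.png

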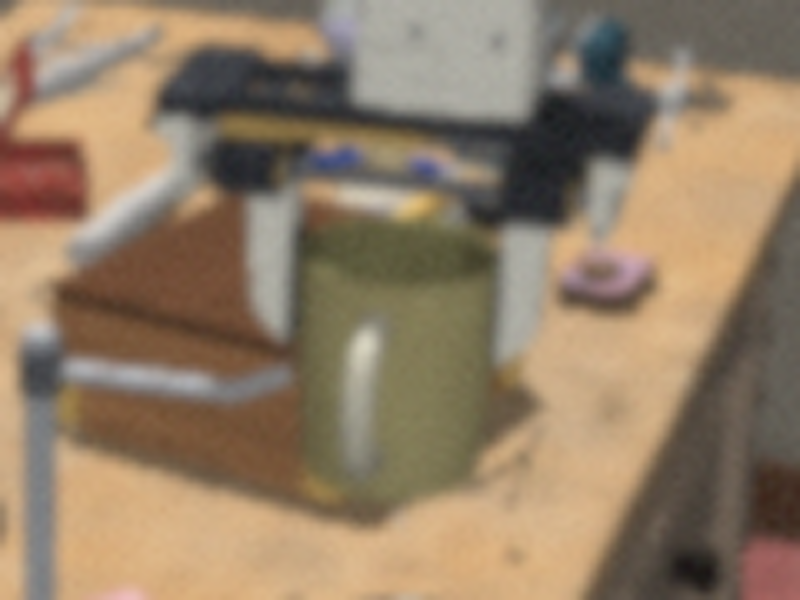

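The mug handle (crop 360,400) is level with the prong tip (290,375) and just in front of it. The measured lateral offset matches, so I insert in small steps and check the force.

Call:
step_arm(deltas=[[7.5, 0, 0.6, 0, 0, 0, 0], [7.5, 0, 0.7, 0, 0, 0, 0], [7.5, 0, 0.7, 0, 0, 0, 0], [7.5, 0, 0.7, 0, 0, 0, 0], [7.5, 0, 0.7, 0, 0, 0, 0], [7.5, 0, 0.5, 0, 0, 0, 0], [7.5, 0, 0.5, 0, 0, 0, 0], [7.5, 0, 0.3, 0, 0, 0, 0]])

```text
clock: 13.65
tool_pos: [0.4354, 0.0532, 0.1996]
ee_rot: [-0.0, 0.683, 0.73, 0.0]
force: [-0.1, 0.1, -2.5]
gripper_width: 0.0817
grasp_force: 30.0
```

```bash
python3 - <<'E'
from h import *
p,d=manip.capture('side')
cv2.imwrite('pics/e1.png',cv2.resize(p[165:240,290:390,::-1],(800,600),interpolation=cv2.INTER_CUBIC))
s=manip.state();print(s['tool_pos'],s['force'])
E
```

```text
[0.43565191 0.05321999 0.19967554] [ 0.61872613 -0.01305617 -2.93318247]
```

View pics/e1.png

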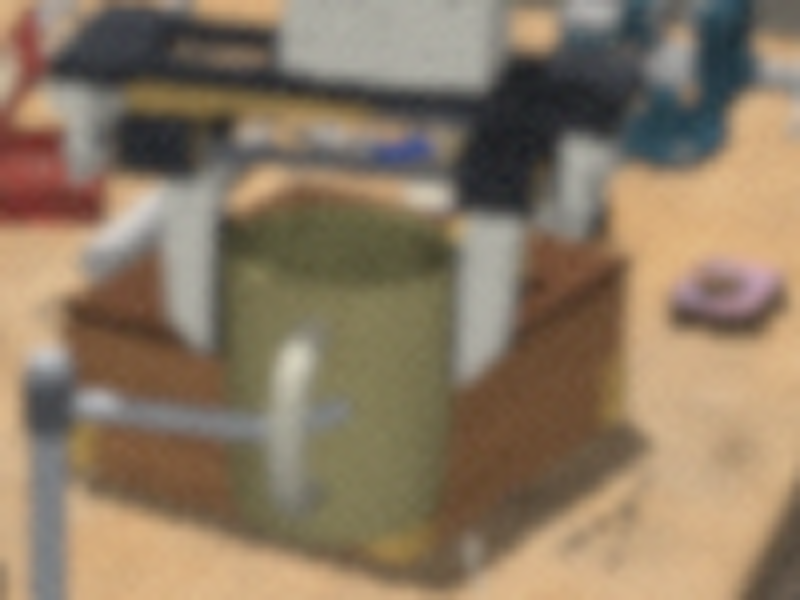

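The prong passes through the handle loop (crop 290,410), with its tip showing at (340,412). I continue in, then lower a little.

Call:
step_arm(deltas=[[7.5, 0, 0.6, 0, 0, 0, 0], [7.5, 0, 0.6, 0, 0, 0, 0], [7.5, 0, 0.6, 0.2, 0, 0, 0], [7.5, 0, 0.6, 0.2, 0, 0, 0], [7.5, 0, 0.6, 0.2, 0, 0, 0], [7.5, 0, 0.6, 0.2, 0, 0, 0], [7.5, 0, 0.3, 0.1, 0, 0, 0], [7.5, 0, 0, 0, 0, 0, 0]])

```text
clock: 14.5
tool_pos: [0.4741, 0.0558, 0.1904]
ee_rot: [-0.0, 0.683, 0.73, -0.0]
force: [0.2, 0.5, -3.2]
gripper_width: 0.0813
grasp_force: 30.0
```

Call:
step_arm(deltas=[[7.5, 0.02, 0, 0.48, 0, 6, 0], [7.5, 0.02, 0, 0.48, 0, 6, 0], [7.5, 0.02, 0, 0.48, 0, 6, 0], [7.5, 0, 0, 0, 0, 0, 0], [7.5, 0, 0, 0, 0, 0, 0], [7.5, 0, 0, 0, 0, 0, 0], [7.5, 0, 0, 0, 0, 0, 0], [7.5, 0, 0, 0, 0, 0, 0]])

```text
clock: 15.3
tool_pos: [0.4737, 0.0585, 0.1769]
ee_rot: [-0.114, 0.674, 0.722, 0.107]
force: [-0.5, 0.8, -2.8]
gripper_width: 0.0809
grasp_force: 30.0
```

```bash
python3 - <<'E'
from h import *
s=manip.state();print(s['tool_pos'],s['force'],s['joint_positions'],s['clock'])
t=np.array(s['tool_pos']);R=Ro.from_quat(np.roll(s['ee_rot'],-1));print(R.as_matrix().round(3), t+R.apply([.0455,0,.001]))
E
```

```text
[0.47369464 0.058549   0.17689197] [-0.49744239  0.83923437 -2.84214503] [-0.24087755  0.33072483  1.73808617  0.32217967  1.18892381 -0.44768837] 15.3
[[-0.065  0.998 -0.02 ]
 [ 0.949  0.068  0.308]
 [ 0.308  0.001 -0.951]] [0.47071102 0.1020399  0.18996444]
```

Call:
step_arm(deltas=[[7.5, 0.02, 0, 0.48, 0, 6, 0], [7.5, 0.02, 0, 0.48, 0, 6, 0], [7.5, 0.02, 0, 0.48, 0, 6, 0], [7.5, 0.02, 0, 0.48, 0, 6, 0], [7.5, 0.02, 0, 0.48, 0, 6, 0], [7.5, 0.02, 0, 0.48, 0, 6, 0], [7.5, 0, 0, 0, 0, 0, 0], [7.5, 0, 0, 0, 0, 0, 0]])

```text
clock: 16.1
tool_pos: [0.4728, 0.0741, 0.153]
ee_rot: [-0.331, 0.609, 0.651, 0.309]
force: [-0.8, 0.1, -3.2]
gripper_width: 0.0816
grasp_force: 30.0
```

```bash
python3 - <<'E'
from h import *
s=manip.state();print(s['tool_pos'],s['force'],s['joint_positions'],s['clock'])
t=np.array(s['tool_pos']);R=Ro.from_quat(np.roll(s['ee_rot'],-1));print(R.as_matrix().round(3), t+R.apply([.0455,0,.001]))
p,d=manip.capture('side')
cv2.imwrite('pics/f1.png',cv2.resize(p[150:255,260:400,::-1],(800,600),interpolation=cv2.INTER_CUBIC))
E
```

```text
[0.4727946  0.07410232 0.15304557] [-0.78556853  0.11535017 -3.17131887] [-0.5024991   0.5925407   1.76705863  0.75340903  1.45891416 -0.93014378] 16.1
[[-0.039  0.998 -0.054]
 [ 0.589  0.067  0.806]
 [ 0.807 -0.001 -0.59 ]] [0.47097045 0.10169359 0.18919311]
```

View pics/f1.png

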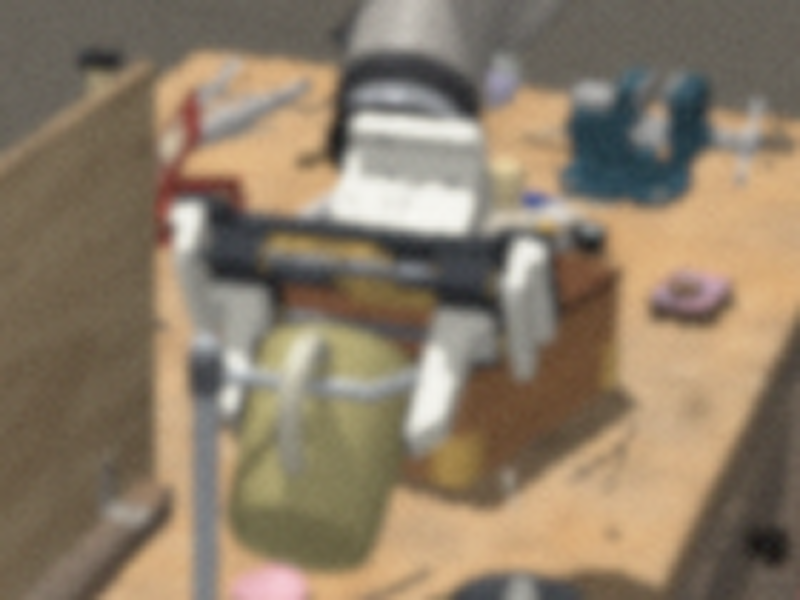

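The picture shows the mug tilted 54° with the prong through the handle at crop (300,375) and nothing touching. I lower until the prong takes the load.

Call:
step_arm(deltas=[[7.5, -0.16, 0, 0.12, 0, 0, 0], [7.5, -0.16, 0, 0.12, 0, 0, 0], [7.5, -0.08, 0, 0.06, 0, 0, 0], [7.5, -0.08, 0, 0.06, 0, 0, 0], [7.5, 0, 0, 0, 0, 0, 0], [7.5, 0, 0, 0, 0, 0, 0], [7.5, 0, 0, 0, 0, 0, 0], [7.5, 0, 0, 0, 0, 0, 0]])

```text
clock: 16.95
tool_pos: [0.4726, 0.0743, 0.1474]
ee_rot: [-0.332, 0.609, 0.651, 0.31]
force: [0.4, -0.8, -2.8]
gripper_width: 0.0818
grasp_force: 30.0
```

Call:
step_arm(deltas=[[7.5, -0.08, 0, 0.06, 0, 0, 0], [7.5, -0.08, 0, 0.06, 0, 0, 0], [7.5, 0, 0, 0, 0, 0, 0], [7.5, 0, 0, 0, 0, 0, 0], [7.5, 0, 0, 0, 0, 0, 0], [7.5, 0, 0, 0, 0, 0, 0], [7.5, 0, 0, 0, 0, 0, 0], [7.5, 0, 0, 0, 0, 0, 0]])

```text
clock: 17.75
tool_pos: [0.4726, 0.0744, 0.1454]
ee_rot: [-0.332, 0.609, 0.651, 0.31]
force: [0.1, -0.3, -1.7]
gripper_width: 0.0819
grasp_force: 30.0
```

Call:
step_arm(deltas=[[7.5, -0.08, 0, 0.06, 0, 0, 0], [7.5, -0.08, 0, 0.06, 0, 0, 0], [7.5, 0, 0, 0, 0, 0, 0], [7.5, 0, 0, 0, 0, 0, 0], [7.5, 0, 0, 0, 0, 0, 0], [7.5, 0, 0, 0, 0, 0, 0], [7.5, 0, 0, 0, 0, 0, 0], [7.5, 0, 0, 0, 0, 0, 0]])

```text
clock: 18.55
tool_pos: [0.4726, 0.0746, 0.1435]
ee_rot: [-0.332, 0.609, 0.651, 0.31]
force: [0.8, 4.3, 1.1]
gripper_width: 0.081
grasp_force: 30.0
```

Call:
step_arm(deltas=[[8, 0, 0, 0, 0, 0, 0], [8, 0, 0, 0, 0, 0, 0], [8.15, 0, 0, 0, 0, 0, 0], [8.2, 0, 0, 0, 0, 0, 0], [8.25, 0, 0, 0, 0, 0, 0], [8.3, 0, 0, 0, 0, 0, 0], [8.4, 0, 0, 0, 0, 0, 0], [8.5, 0, 0, 0, 0, 0, 0]], squeeze=3)

```text
clock: 19.35
tool_pos: [0.4727, 0.0741, 0.1433]
ee_rot: [-0.331, 0.609, 0.651, 0.31]
force: [-0.0, 0.6, 0.6]
gripper_width: 0.0846
grasp_force: 0.0
```

Call:
step_arm(deltas=[[8.7, 0, 0, 0, 0, 0, 0], [9, 0, 0, 0, 0, 0, 0], [9.18, 0, 0, 0, 0, 0, 0], [9.18, 0, 0, 0, 0, 0, 0], [9.18, 0, 0, 0, 0, 0, 0], [9.18, 0, 0, 0, 0, 0, 0], [9.18, 0, 0, 0, 0, 0, 0], [9.18, 0, 0, 0, 0, 0, 0]])

```text
clock: 20.15
tool_pos: [0.4726, 0.0744, 0.1434]
ee_rot: [-0.332, 0.609, 0.651, 0.31]
force: [-0.7, -0.3, 0.2]
gripper_width: 0.0919
grasp_force: 0.0
```

```bash
python3 - <<'E'
from h import *
s=manip.state();print(s['tool_pos'],s['force'],s['gripper_width'],s['clock'])
p,d=manip.capture('side')
cv2.imwrite('pics/g1.png',cv2.resize(p[150:255,260:400,::-1],(800,600),interpolation=cv2.INTER_CUBIC))
E
```

```text
[0.47261283 0.07443978 0.1433877 ] [-0.66917487 -0.30992029  0.23917136] 0.09191933972881876 20.15
```

View pics/g1.png

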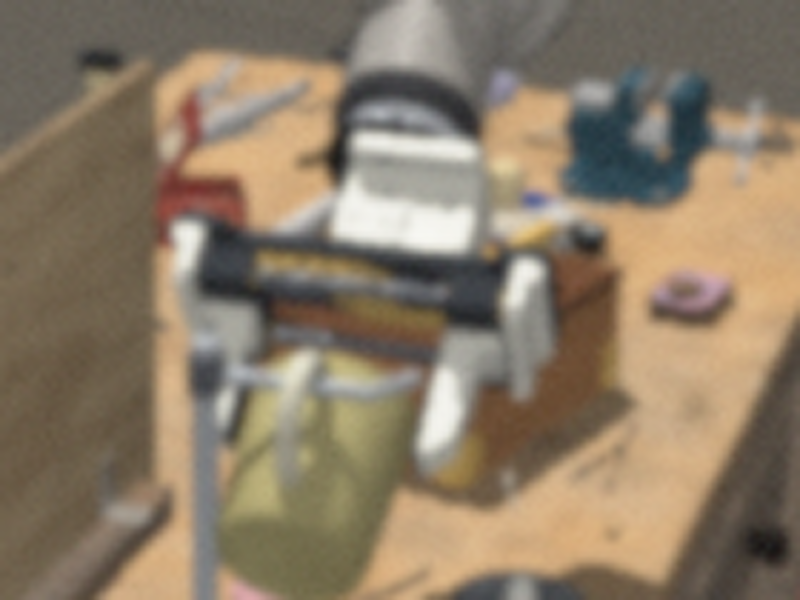

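The mug hangs by its handle at crop (305,370), clear of the fingers. I back off along the tool axis.

Call:
step_arm(deltas=[[9.18, 0, 0, -0.3, 0, 0, 0], [9.18, 0, 0, -0.6, 0, 0, 0], [9.18, 0, 0, -1, 0, 0, 0], [9.18, 0, 0, -1.5, 0, 0, 0], [9.18, 0, 0, -2, 0, 0, 0], [9.18, 0, 0, -2, 0, 0, 0], [9.18, 0, 0, -2.5, 0, 0, 0], [9.18, 0, 0, -2.5, 0, 0, 0]])

```text
clock: 21.0
tool_pos: [0.4792, -0.0271, 0.2173]
ee_rot: [-0.331, 0.609, 0.651, 0.31]
force: [1.0, -0.8, 0.7]
gripper_width: 0.0915
grasp_force: 0.0
```

```bash
python3 - <<'E'
from h import *
np.set_printoptions(precision=4,suppress=True)
p,d=manip.capture('side');P=bp('side',d)
m=manip.cut_out('side','mug')
for x in m[:2]:print('mug',x['conf'],x['box'],np.median(bp('side',d,x['mask']),0))
p,d=manip.capture('top');P=bp('top',d)
B=P[(P[:,0]>.4)&(P[:,0]<.7)&(P[:,1]<-.15)&(P[:,1]>-.5)]
H=B[(abs(B[:,2]-.115)<.015)&(B[:,0]<.53)]
q=H.mean(0);u,s,v=np.linalg.svd(H[:,:2]-q[:2],full_matrices=False);print('bar',len(H),q,v[0],np.ptp((H[:,:2]-q[:2])@v[0]))
L=B[(B[:,2]>.072)&(B[:,2]<.095)];r=cv2.minAreaRect((L[:,:2]*1000).astype(np.float32));print('lid',len(L),r)
for c in('top','side'):
    for k in('lid_handle','lid_hinge'):
        for x in manip.mark_of(c,k)[:1]:print(c,k,x['conf'],ray(c,x['pixel'],.1155 if k=='lid_handle' else .0805))
Y=-14
c=np.cos(np.radians(Y));s=np.sin(np.radians(Y))
plan([((.47,-.18,.24),down(-5),8),((.482,-.306,.19),down(Y),8)],9.18)
E
```

```text
mug 0.94 [297.8, 211.0, 329.3, 258.4] [0.4611 0.1346 0.1481]
bar 14 [ 0.4873 -0.2847  0.1202] [-0.1104 -0.9939] 0.020204738868085246
lid 841 ((543.6341552734375, -325.2246398925781), (200.73931884765625, 184.6021270751953), 75.8619384765625)
top lid_handle 0.78 [ 0.4767 -0.3163  0.1155]
top lid_hinge 0.55 [ 0.6261 -0.3349  0.0805]
side lid_handle 0.83 [ 0.4669 -0.2767  0.1155]
side lid_hinge 0.81 [ 0.6293 -0.3525  0.0805]
at [ 0.4789 -0.0249  0.2158] 21.35 grip 0.09167673873334597 0.0 F [-0.3 -0.1 -0.5]
[[9.18,-0.9,-0.2,-1.7,-0.5,-6.7,1.0],[9.18,-1.1,-0.2,-1.6,-0.5,-6.7,1.0],[9.18,-1.3,-0.2,-1.5,-0.5,-6.8,1.0],[9.18,-1.4,-0.1,-1.3,-0.5,-6.7,1.0],[9.18,-1.6,-0.1,-1.2,-0.5,-6.8,1.1],[9.18,-1.7,-0.1,-1,-0.6,-6.7,1.0],[9.18,-1.8,0,-0.7,-0.6,-6.8,1.1],[9.18,-1.9,0,-0.6,-0.5,-6.7,1.0]]
[[9.18,-1.6,0.3,0.6,0,0,1.1],[9.18,-1.6,0.3,0.6,0,0,1.1],[9.18,-1.5,0.3,0.6,0,0,1.1],[9.18,-1.5,0.4,0.6,0,0,1.1],[9.18,-1.5,0.4,0.7,0,0,1.2],[9.18,-1.5,0.4,0.6,0,0,1.1],[9.18,-1.6,0.5,0.7,0,0,1.2],[9.18,-1.5,0.5,0.6,0,0,1.1]]
end [ 0.4819 -0.306   0.1904]
```

The mug is hanging (detected again with confidence 0.94). Next I go over to the bar.

Call:
step_arm(deltas=[[9.18, -0.9, -0.2, -1.7, -0.5, -6.7, 1], [9.18, -1.1, -0.2, -1.6, -0.5, -6.7, 1], [9.18, -1.3, -0.2, -1.5, -0.5, -6.8, 1], [9.18, -1.4, -0.1, -1.3, -0.5, -6.7, 1], [9.18, -1.6, -0.1, -1.2, -0.5, -6.8, 1.1], [8, -1.7, -0.1, -1, -0.6, -6.7, 1], [7, -1.8, 0, -0.7, -0.6, -6.8, 1.1], [5, -1.9, 0, -0.6, -0.5, -6.7, 1]])

```text
clock: 22.15
tool_pos: [0.4704, -0.1803, 0.2412]
ee_rot: [0.002, 0.737, 0.676, -0.001]
force: [-0.4, -0.7, -0.2]
gripper_width: 0.0721
grasp_force: 0.0
```

Call:
step_arm(deltas=[[5, -1.6, 0.3, 0.6, 0, 0, 1.1], [5, -1.6, 0.3, 0.6, 0, 0, 1.1], [5, -1.5, 0.3, 0.6, 0, 0, 1.1], [5, -1.5, 0.4, 0.6, 0, 0, 1.1], [5, -1.5, 0.4, 0.7, 0, 0, 1.2], [5, -1.5, 0.4, 0.6, 0, 0, 1.1], [5, -1.6, 0.5, 0.7, 0, 0, 1.2], [5, -1.5, 0.5, 0.6, 0, 0, 1.1]])

```text
clock: 22.95
tool_pos: [0.4822, -0.3083, 0.1903]
ee_rot: [0.0, 0.789, 0.615, 0.0]
force: [0.2, -0.5, 0.7]
gripper_width: 0.05
grasp_force: 0.0
```

```bash
python3 - <<'E'
from h import *
s=manip.state();print(s['ee_rot'],s['gripper_width'])
plan([((.4835,-.310,.15),down(-14),3),((.4835,-.310,.1015),down(-14),5)],5)
E
```

```text
[2.22021374e-04 7.88775500e-01 6.14681197e-01 4.32617061e-04] 0.049952576730670696
at [ 0.4822 -0.3083  0.1903] 22.95 grip 0.049952576730670696 0.0 F [ 0.2 -0.5  0.7]
[[5,0,0.1,1.3,0,0,-0.0],[5,-0.1,0,1.4,0,0,-0.1],[5,0,0.1,1.3,0.1,0,-0.0],[5,0,0,1,0,0,-0.0],[5,0,0,1,0,0,-0.0],[5,0,0,1,0,0,-0.0],[5,0,0,0.9,0,0,-0.0],[5,0,0,1,0,0,-0.0]]
end [ 0.4839 -0.3098  0.1013]
```

Call:
step_arm(deltas=[[5, 0, 0.1, 1.3, 0, 0, 0], [5, -0.1, 0, 1.4, 0, 0, 0], [5, 0, 0, 1.3, 0, 0, 0], [5, 0, 0, 1, 0, 0, 0], [5, 0, 0, 1, 0, 0, 0], [5, 0, 0, 1, 0, 0, 0], [5, 0, 0, 1, 0, 0, 0], [5, 0, 0, 0.9, 0, 0, 0]])

```text
clock: 23.75
tool_pos: [0.4831, -0.308, 0.1013]
ee_rot: [0.0, 0.788, 0.616, 0.0]
force: [-0.7, 0.1, 0.1]
gripper_width: 0.0499
grasp_force: 0.0
```

Call:
step_arm(deltas=[[4, 0, 0, 0, 0, 0, 0], [3, 0, 0, 0, 0, 0, 0], [2, 0, 0, 0, 0, 0, 0], [1.5, 0, 0, 0, 0, 0, 0], [0.8, 0, 0, 0, 0, 0, 0], [0.8, 0, 0, 0, 0, 0, 0], [0.8, 0, 0, 0, 0, 0, 0], [0.8, 0, 0, 0, 0, 0, 0]], squeeze=12)

```text
clock: 24.55
tool_pos: [0.4837, -0.3083, 0.1025]
ee_rot: [0.001, 0.788, 0.615, 0.001]
force: [4.4, -1.4, 0.3]
gripper_width: 0.0106
grasp_force: 12.0
```

```bash
python3 - <<'E'
from h import *
s=manip.state();print(s['tool_pos'],s['gripper_width'],s['grasp_force'],s['force'],s['moment'],s['clock'])
E
```

```text
[ 0.48374864 -0.30832982  0.1024715 ] 0.010601569694528364 11.999865621328354 [ 4.37690939 -1.37937697  0.30918626] [-0.17972793 -0.51979198  0.01201934] 24.55
```

```bash
python3 - <<'E'
import numpy as np
def f(t):t=np.radians(t);return np.array([15-(15*np.cos(t)-4.5*np.sin(t)),15*np.sin(t)+4.5*np.cos(t)-4.5])
a=[0,1,3,5.5,8,10.5,13,15.5,18,20.5,23,25.5,28,30.5,33,35.5,38,40.5,43,45.5,48,50.5,53,55.5,60]
p=np.zeros(2)
for i,t in enumerate(a[1:]):
    d=np.round(f(t)-p,2);p=p+d;print([0.8,0,d[0],-d[1],0,0,0],end=',' if i%8!=7 else '\n')
print(p,f(60))
E
```

```text
[0.8, 0, np.float64(0.08), np.float64(-0.26), 0, 0, 0],[0.8, 0, np.float64(0.18), np.float64(-0.52), 0, 0, 0],[0.8, 0, np.float64(0.24), np.float64(-0.64), 0, 0, 0],[0.8, 0, np.float64(0.27), np.float64(-0.62), 0, 0, 0],[0.8, 0, np.float64(0.3), np.float64(-0.62), 0, 0, 0],[0.8, 0, np.float64(0.33), np.float64(-0.6), 0, 0, 0],[0.8, 0, np.float64(0.35), np.float64(-0.58), 0, 0, 0],[0.8, 0, np.float64(0.37), np.float64(-0.58), 0, 0, 0]
[0.8, 0, np.float64(0.41), np.float64(-0.55), 0, 0, 0],[0.8, 0, np.float64(0.42), np.float64(-0.53), 0, 0, 0],[0.8, 0, np.float64(0.45), np.float64(-0.52), 0, 0, 0],[0.8, 0, np.float64(0.47), np.float64(-0.5), 0, 0, 0],[0.8, 0, np.float64(0.49), np.float64(-0.47), 0, 0, 0],[0.8, 0, np.float64(0.51), np.float64(-0.45), 0, 0, 0],[0.8, 0, np.float64(0.53), np.float64(-0.43), 0, 0, 0],[0.8, 0, np.float64(0.55), np.float64(-0.41), 0, 0, 0]
[0.8, 0, np.float64(0.57), np.float64(-0.38), 0, 0, 0],[0.8, 0, np.float64(0.58), np.float64(-0.36), 0, 0, 0],[0.8, 0, np.float64(0.6), np.float64(-0.33), 0, 0, 0],[0.8, 0, np.float64(0.61), np.float64(-0.31), 0, 0, 0],[0.8, 0, np.float64(0.62), np.float64(-0.28), 0, 0, 0],[0.8, 0, np.float64(0.64), np.float64(-0.25), 0, 0, 0],[0.8, 0, np.float64(0.64), np.float64(-0.22), 0, 0, 0],[0.8, 0, np.float64(1.19), np.float64(-0.33), 0, 0, 0]
[11.4  10.74] [11.39711432 10.74038106]
```

Call:
step_arm(deltas=[[0.8, 0, 0.08, -0.26, 0, 0, 0], [0.8, 0, 0.18, -0.52, 0, 0, 0], [0.8, 0, 0.24, -0.64, 0, 0, 0], [0.8, 0, 0.27, -0.62, 0, 0, 0], [0.8, 0, 0.3, -0.62, 0, 0, 0], [0.8, 0, 0.33, -0.6, 0, 0, 0], [0.8, 0, 0.35, -0.58, 0, 0, 0], [0.8, 0, 0.37, -0.58, 0, 0, 0]], squeeze=25)

```text
clock: 25.35
tool_pos: [0.5035, -0.3133, 0.1462]
ee_rot: [0.0, 0.788, 0.615, 0.0]
force: [3.1, -2.1, -6.3]
gripper_width: 0.0102
grasp_force: 25.0
```

Call:
step_arm(deltas=[[0.8, 0, 0.41, -0.55, 0, 0, 0], [0.8, 0, 0.42, -0.53, 0, 0, 0], [0.8, 0, 0.45, -0.52, 0, 0, 0], [0.8, 0, 0.47, -0.5, 0, 0, 0], [0.8, 0, 0.49, -0.47, 0, 0, 0], [0.8, 0, 0.51, -0.45, 0, 0, 0], [0.8, 0, 0.53, -0.43, 0, 0, 0], [0.8, 0, 0.55, -0.41, 0, 0, 0]])

```text
clock: 26.15
tool_pos: [0.5398, -0.3223, 0.1865]
ee_rot: [-0.0, 0.788, 0.615, -0.0]
force: [-7.4, 0.6, 7.0]
gripper_width: 0.0099
grasp_force: 25.0
```

Call:
step_arm(deltas=[[0.8, 0, 0.54, -0.42, 0, 0, 0], [0.8, 0, 0.55, -0.4, 0, 0, 0], [0.8, 0, 0.6, -0.33, 0, 0, 0], [0.8, 0, 0.61, -0.31, 0, 0, 0], [0.8, 0, 0.62, -0.28, 0, 0, 0], [0.8, 0, 0.64, -0.25, 0, 0, 0], [0.8, 0, 0.64, -0.22, 0, 0, 0], [0.8, 0, 0.65, -0.18, 0, 0, 0]])

```text
clock: 26.95
tool_pos: [0.5882, -0.3345, 0.2103]
ee_rot: [0.001, 0.788, 0.615, 0.001]
force: [-1.7, -0.6, 2.1]
gripper_width: 0.0094
grasp_force: 25.0
```

Call:
step_arm(deltas=[[0.8, 0, 0.3, -0.08, 0, 0, 0], [0.8, 0, 0.24, -0.06, 0, 0, 0], [0.8, 0, 0, 0, 0, 0, 0], [0.8, 0, 0, 0, 0, 0, 0], [0.8, 0, 0, 0, 0, 0, 0], [0.8, 0, 0, 0, 0, 0, 0], [0.8, 0, 0, 0, 0, 0, 0], [0.8, 0, 0, 0, 0, 0, 0]])

```text
clock: 27.75
tool_pos: [0.5935, -0.3358, 0.2115]
ee_rot: [0.001, 0.788, 0.615, 0.001]
force: [-2.9, -0.4, 4.8]
gripper_width: 0.0102
grasp_force: 25.0
```

```bash
python3 - <<'E'
from h import *
np.set_printoptions(precision=4,suppress=True)
s=manip.state();print(s['tool_pos'],s['force'],s['moment'],s['gripper_width'],s['clock'])
d0=np.array(s['tool_pos'])-[.4837,-.3083,.1025];print('moved boxx',d0[:2]@[.9705,-.241],'lat',d0[:2]@[.241,.9705],'z',d0[2])
z=.045+d0[2];x=-.150+d0[:2]@[.9705,-.241];print('angle from arc',np.degrees(np.arctan2(z,-x)-np.arctan2(.045,.15)),'radius',np.hypot(x,z))
n=np.array([.9705,-.241]);hinge=np.array([.4837,-.3083])+.15*n
o=snap('h')
for c in o:
    P=bp(c,o[c][1]);Q=np.c_[(P[:,:2]-hinge)@n,(P[:,:2]-hinge)@[.241,.9705],P[:,2]-.0705]
    for sgn in(-1,1):
        k=(abs(Q[:,1])<.1)&(sgn*Q[:,1]>.06)&(Q[:,0]<.02)&(Q[:,0]>-.11)&(Q[:,2]>.025)&(Q[:,2]<.17)
        q=Q[k]
        if len(q)>15:
            f=None
            for th in np.arange(40,80,.5):
                t=np.radians(th);e=q[:,0]*np.sin(t)+q[:,2]*np.cos(t)
                # upper face at e=+.01, under face e=0
                for off in(0,.01):
                    w=(abs(e-off)<.003).sum()
                    if f is None or w>f[0]:f=(w,th,off)
            print(c,sgn,len(q),f)
im=np.hstack([cv2.imread('pics/h_side.png')[130:290,240:410],cv2.imread('pics/h_top.png')[130:290,210:430]])
cv2.imwrite('pics/h1.png',cv2.resize(im,None,fx=2.05,fy=2.05,interpolation=cv2.INTER_CUBIC))
for x in manip.cut_out('side','mug')[:1]:print('mug',x['conf'],np.median(bp('side',o['side'][1],x['mask']),0))
E
```

```text
[ 0.5935 -0.3358  0.2115] [-2.9024 -0.4087  4.7572] [-0.1893  0.7359 -0.0009] 0.010162462777091607 27.75
moved boxx 0.1132093094161 lat -0.0002470197038950959 z 0.10897863482120289
angle from arc 59.862801564517845 radius 0.15831290185907662
side -1 124 (np.int64(104), np.float64(58.0), 0)
side 1 226 (np.int64(147), np.float64(58.0), 0)
top -1 95 (np.int64(73), np.float64(59.5), 0.01)
top 1 33 (np.int64(31), np.float64(59.5), 0.01)
mug 0.72 [0.4609 0.1292 0.1475]
```

View pics/h1.png

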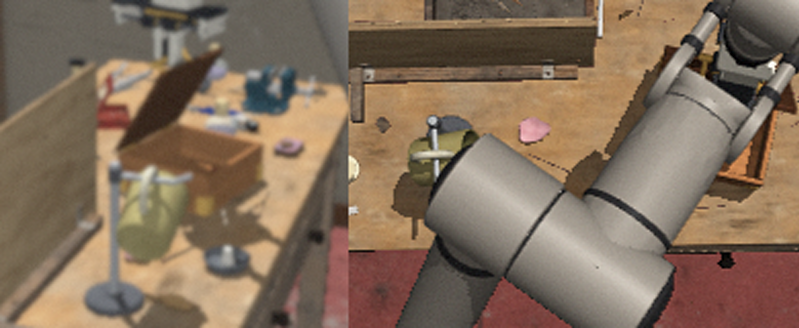

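The side view shows the mug hanging on the prong (crop 150,200) and the lid raised. I nudge it about 1 mm and check the angle from the plane's slope.

Call:
step_arm(deltas=[[0.8, 0, 0.05, -0.01, 0, 0, 0], [0.8, 0, 0.05, -0.01, 0, 0, 0], [0.8, 0, 0, 0, 0, 0, 0], [0.8, 0, 0, 0, 0, 0, 0], [0.8, 0, 0, 0, 0, 0, 0], [0.8, 0, 0, 0, 0, 0, 0], [0.8, 0, 0, 0, 0, 0, 0], [0.8, 0, 0, 0, 0, 0, 0]])

```text
clock: 28.7
tool_pos: [0.5944, -0.336, 0.2117]
ee_rot: [0.001, 0.788, 0.615, 0.001]
force: [-2.7, -1.9, 5.9]
gripper_width: 0.0099
grasp_force: 25.0
```

```bash
python3 - <<'E'
from h import *
np.set_printoptions(precision=4,suppress=True)
s=manip.state();print(s['tool_pos'],s['force'],s['gripper_width'],s['qd'])
n=np.array([.9705,-.241]);hinge=np.array([.4837,-.3083])+.15*n
dx=(np.array(s['tool_pos'][:2])-[.4837,-.3083])@n;print('arc',np.degrees(np.arccos((.15-dx)/.15660))-16.70)
for c in('side','top'):
    P=np.concatenate([bp(c,manip.capture(c)[1]) for _ in range(6)]);Q=np.c_[(P[:,:2]-hinge)@n,(P[:,:2]-hinge)@[.241,.9705],P[:,2]-.0705]
    e=Q[:,0]*np.sin(1.04)+Q[:,2]*np.cos(1.04);l=-Q[:,0]*np.cos(1.04)+Q[:,2]*np.sin(1.04)
    q=Q[(abs(e-.004)<.012)&(l>.03)&(l<.175)&(abs(Q[:,1])<.095)&(abs(Q[:,1])>.055)]
    m=q.mean(0)
    for _ in range(4):
        u,S,v=np.linalg.svd(q-m,full_matrices=False);r=(q-m)@v[2];q=q[abs(r)<.004];m=q.mean(0)
    nn=v[2]*np.sign(v[2][2]);print(c,len(q),nn,np.degrees(np.arctan2(nn[0],nn[2])))
x=manip.cut_out('side','mug')
p,d=manip.capture('side');print([ (y['conf'],np.median(bp('side',d,y['mask']),0)) for y in manip.cut_out('side','mug')[:1]],manip.state()['clock'])
E
```

```text
[ 0.5944 -0.336   0.2117] [-2.7492 -1.8878  5.9122] 0.00987964727812888 [-0.0014  0.0009 -0.0013  0.0015  0.0006 -0.0005]
arc 60.05769656918196
side 1573 [ 0.8671 -0.0035  0.498 ] 60.129545418905586
top 401 [ 0.8669 -0.0028  0.4985] 60.09634724414084
[(0.94, array([0.4613, 0.1294, 0.1471]))] 29.45
```

All three estimates put the lid at 60.1°, it is held still, and the mug is hanging at rest. I hand it in.

```bash
python3 -c "
from station import manip
print(manip.close_job())"
```

```text
the job is handed in; nothing more can be done
None
```

The mug is hanging freely on the prong, and the gripper is holding the lid still at about 60° (measured 60.1°); I handed the job in at about 29.5 s of the 64 s allowed.

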